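# Prop the roller bin's lid on its stay

## Task

Open the slate-grey roller bin, the one with the swinging steel stay on its side, and leave its lid propped up on that stay so that someone can scoop out rollers with one hand: raise the lid by its bar handle until the stay's foot has dropped behind its red tooth, then let the lid down onto the stay and let go. Leave the white bin shut and the white cup standing where it is.

Things in the scene. Friction and masses are not known exactly. Their poses are not given: they have to be found in the camera images.
- grey_lid (a joint): Opening angle (rad) of the slate-grey bin's lid: 0 shut and level, grows as the handle side rises, hard stop 1.4. Lid plate 180 x 156 x 10 mm, 0.3 kg, swings freely and falls shut if let go unpropped. The bin, fixed to the counter, is 180 deep, 150 wide, 90 mm high, holds hair rollers. Hinge along its rim away from the robot, 95.5 mm above the counter. Propped, the lid rests at about 0.95.
- grey_lid_handle (a point): Middle of the grey lid's steel bar handle: round, 10 mm thick, 90 mm long, parallel to the hinge, an arm at each end (80 mm clear between). Bar centre 42 mm out from the lid's front edge, 95.5 mm above the counter when shut; fingers fit both sides from above. Axes turn with the lid: x points from the bar to the hinge line, 222 mm away; y along the bar; z square to the lid, up when shut.
- stay_foot (a point): Red foot of the stay, a free-swinging 100 mm steel leg pivoted on the grey lid's edge, on the right seen from the handle, 60 mm from the hinge. As the lid rises the foot trails along a ledge on the bin's side wall and drops behind a red tooth by itself at a lid angle of about 1.02 rad; raise the lid to 1.15 to 1.35, then lower it: the stay stops it at 0.95. No need to touch the stay.
- white_lid (a joint): Opening angle (rad, 0 shut) of the lid of the other bin: same size and shape, but white with a black bar handle and no stay. A bystander. Either bin may stand on the left or on the right.
- cup: White plastic cup, 74 mm across the rim, 85 mm tall, loose on the counter on the robot's right of both bins; origin at the centre of its underside. A bystander.

How it is judged:
By the outcome, as a careful person would: the job done as asked, in the order asked, and still so for the second after the job is handed in, with the robot touching nothing.
It also fails if it takes over 40 s, if anything falls off the work surface, if the arm or the gripper's body presses on something with over 40 N, if the wrist force passes 120 N, or if a joint passes its speed limit or range.

## Robot

A 6-joint arm with a two-finger parallel gripper is mounted at the origin on the work surface. World frame = base frame: x ahead of the robot, y to its left, z up, the work surface at z = 0. Lengths are in m, angles in degrees, forces in N, time in s.
With the tool pointing down it reaches from about 0.375 to 0.9 m from the base axis. Payload 3.1 kg.
Tool frame: the origin (TCP) lies midway between the tips of the shut fingers; the grasp point (between the pads) lies bot.hold_point_z behind it (bot.hold_point_z is the distance from the TCP to the grasp point, in m); z points along the fingers, y is the direction in which the jaws open and shut (so a half turn about z gives the same grasp; the last joint's range is limited). The gripper opens to 87 mm and grips with 3 to 60 N. Pads are 19 mm wide; open, the fingers measure 117 mm over their backs; the gripper's body (75 mm by 190 mm) begins 51 mm behind the grasp point.
Start: joints at [66.263, 30.224, 82.088, -0, 67.689, -10.227], TCP at [0.146, 0.608, 0.223] pointing down, gripper open.
Joint ranges: [-176.69, 176.69], [-43.24, 126.21], [12.49, 139.97], [-82, 262], [0, 151.66], [-163.58, 163.58]. Speed limits (degrees/s): [159.86, 159.86, 180, 180, 180, 180].

## Interface

Orientations are given as a 3x3 rotation matrix whose columns are the frame's x, y, z axes.
In Python, from rig import bot, vision gives the robot as it stands.
- The arm moves only by the shell command python3 -m inch 'ROWS'. ROWS is JSON, a list of rows, each a list of 5 numbers: the finger opening in mm, from 0 to 87, then the shift along the tool's x, y, z in mm, then the turn about the tool's z in rad. In form: [[hand, dx, dy, dz, roll], ...]. A call has 1 to 8 rows; each row is the pose to reach, as a shift and turn from the pose measured when the call began, along the tool's axes at that moment; what a row does not reach only later rows make up. A row lasts 1/10 s, in which the tool goes at most 50 mm and 8.59 degrees, less where a joint would pass 70% of its speed; a pose out of reach is approached as far as the arm can. A call with a gripper value outside its range is refused whole. The fingers move at their own pace and stop on an object; the grip force is fixed at half the most. Time passes only in rows, so rows that repeat a pose let the fingers close. It gives the time, the measured TCP pose, the force and the opening at its end, in the units of the state.
- bot.read_state(): the state, without advancing time (a new reading comes with each control period).
- vision.capture(name): name is "scene" or "top"; returns (picture, depth): 480x640x3 uint8, red, green, blue; 480x640 float32, m along the optical axis (not along the pixel's ray), 0 where there is no reading.
- vision.camera_model(name): a dict with "intrinsics" (3x3 intrinsics, pixels), "dist" ([k1, k2, p1, p2, k3] as OpenCV has them; the pictures are not rectified), "camera_from_world" (4x4, takes a point from world to camera coordinates). Camera axes: x right, y down, z forward; pixel columns grow to the right and rows downward; lengths in m; the calibration is good to about 2 mm. A picture is of the moment at which its call begins. camera_model takes no time and is no camera call.
- bot.hand_in(): hands the job in, once; it reports no verdict.
The state is a dict: "time_s": time; "joint_positions": joint angles; "qvel": joint speeds; "tau": joint torques, N m; "position": TCP position; "tcp_rot": TCP orientation; "force": force on the tool from outside, world axes, zero at the start; "moment": the same for the moment, N m; "opening": opening from 0.0 (shut) to 1.0 (fully open).
Only numpy, scipy, OpenCV 4.12 (cv2) and the standard library are available. Lean on these libraries where they do the work, as an engineer would, in place of code of your own. Each camera call takes 0.05 s, during which the arm holds its last target. There are 200 camera calls.

## Working session

There is one attempt and no reset: what is moved stays moved. The work goes in short steps, Python scripts to look and compute and a shell command to move; the robot and the scene stay as the last step left them, time stands still between calls to the robot, and variables do not carry over. Pictures are saved under pics/ and viewed, about 8 in all and at most 12, crops included, and the job is handed in when it is done.

```bash
ls; mkdir -p pics; python3 - <<'E'
from rig import bot,vision
import cv2,numpy as np
for n in("scene","top"):
    p,d=vision.capture(n);cv2.imwrite(f"pics/{n}0.png",p[:,:,::-1]);np.save(f"{n}0.npy",d)
    m=vision.camera_model(n);print(n,m)
print(bot.read_state(),bot.hold_point_z)
E
```

```text
pics
scene {'intrinsics': array([[464.96562602,   0.        , 320.30639687],
       [  0.        , 464.96562602, 234.87233693],
       [  0.        ,   0.        ,   1.        ]]), 'dist': array([0.00684077, 0.        , 0.        , 0.        , 0.        ]), 'camera_from_world': array([[-0.0967895 ,  0.99520205, -0.01430617,  0.19133953],
       [ 0.85429783,  0.07569338, -0.51424286, -0.45791664],
       [-0.51069267, -0.06199504, -0.85752528,  1.47384726],
       [ 0.        ,  0.        ,  0.        ,  1.        ]])}
top {'intrinsics': array([[558.6799874 ,   0.        , 319.58129741],
       [  0.        , 558.6799874 , 235.56879998],
       [  0.        ,   0.        ,   1.        ]]), 'dist': array([0.0489361, 0.       , 0.       , 0.       , 0.       ]), 'camera_from_world': array([[-0.00369484, -0.99996889, -0.0069686 , -0.12618539],
       [-0.98120585,  0.0049698 , -0.19289993,  0.58235802],
       [ 0.19292856,  0.0061249 , -0.98119369,  1.10227594],
       [ 0.        ,  0.        ,  0.        ,  1.        ]])}
{'time_s': 0.1, 'joint_positions': array([ 6.62610354e+01,  3.02748200e+01,  8.21487513e+01, -6.42331502e-05,
        6.76891727e+01, -1.02269627e+01]), 'qvel': array([ 0.01013261, -0.09711896, -0.20415742, -0.00762395, -0.00024906,
       -0.01772419]), 'tau': array([ 1.52317502e-04, -4.40988672e+01, -1.77150714e+01,  6.35200460e-02,
        5.33393794e-02, -4.58436489e-05]), 'position': array([0.14573045, 0.60709815, 0.22165846]), 'tcp_rot': array([[-9.72320961e-01,  2.33647862e-01, -7.91209990e-04],
       [ 2.33648942e-01,  9.72319354e-01, -1.80167772e-03],
       [ 3.48350639e-04, -1.93667439e-03, -9.99998064e-01]]), 'force': array([0.20590784, 0.38358469, 0.19633332]), 'moment': array([-0.00354634, -0.03216658,  0.04368413]), 'opening': 1.0018760885610933} 0.0187
```

View pics/scene0.png

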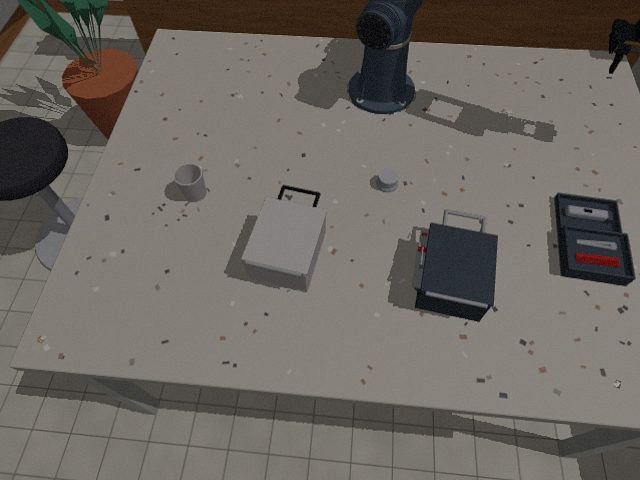

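View pics/top0.png

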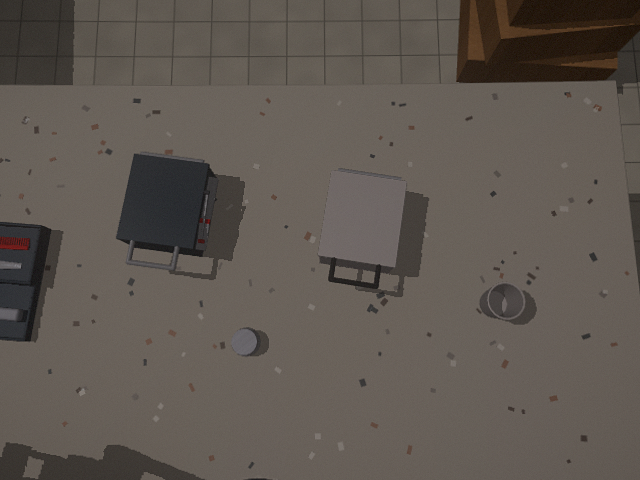

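The grey bin is on the left: in the top picture its lid is at about (165,202) and its bar handle runs (127,265)-(174,270). The red stay parts are near (207,220). The white bin is at (363,218) and the cup at (505,302).

```bash
cat > h.py <<'E'
from rig import bot,vision
import cv2,numpy as np
def toplane(n,px,z):
    m=vision.camera_model(n);T=m["camera_from_world"];R,t=T[:3,:3],T[:3,3];c=-R.T@t
    u=cv2.undistortPoints(np.array(px,float).reshape(-1,1,2),m["intrinsics"],m["dist"]).reshape(-1,2)
    d=np.c_[u,np.ones(len(u))]@R
    return c+d*((z-c[2])/d[:,2])[:,None]
def cloud(n,d):
    v,u=np.nonzero(d>0);m=vision.camera_model(n);T=m["camera_from_world"]
    w=cv2.undistortPoints(np.c_[u,v].astype(float).reshape(-1,1,2),m["intrinsics"],m["dist"]).reshape(-1,2)
    P=(np.c_[w,np.ones(len(w))]*d[v,u][:,None]-T[:3,3])@T[:3,:3]
    o=np.full(d.shape+(3,),np.nan);o[v,u]=P;return o
E
python3 - <<'E'
from h import *
for n,box in(("top",(105,145,225,280)),("scene",(410,205,505,320))):
    C=cloud(n,np.load(n+"0.npy"));x0,y0,x1,y1=box
    m=np.zeros(C.shape[:2],bool);m[y0:y1,x0:x1]=True
    s=C[m&(np.abs(C[...,2]-.0985)<.012)]
    r=cv2.minAreaRect(s[:,:2].astype(np.float32)*1000);print(n,len(s),s[:,2].mean(),r,cv2.boxPoints(r).round())
    img=cv2.imread(f"pics/{n}0.png")[y0:y1,x0:x1]
    cv2.imwrite(f"pics/{n}c.png",cv2.resize(img,None,fx=4,fy=4,interpolation=cv2.INTER_CUBIC))
print("bar ends top",toplane("top",[(127,265),(174,270)],.0955))
print("scene",toplane("scene",[(445,213),(486,218)],.0955))
E
python3 - <<'E'
import cv2,numpy as np
a=cv2.imread('pics/topc.png');b=cv2.imread('pics/scenec.png')
h=max(a.shape[0],b.shape[0]);f=lambda i:cv2.copyMakeBorder(i,0,h-i.shape[0],0,0,0)
o=np.hstack([f(a),f(b)]);o=cv2.convertScaleAbs(o,alpha=1.6);print(o.shape,a.shape);o=o if o.shape[1]<=800 else cv2.resize(o,None,fx=800/o.shape[1],fy=800/o.shape[1]);cv2.imwrite('pics/both.png',o)
E
```

```text
top 7493 0.09949731577551026 ((627.64599609375, 185.3621063232422), (166.50860595703125, 234.18577575683594), 81.5959701538086) [[500. 120.]
 [731.  86.]
 [756. 251.]
 [524. 285.]]
scene 5575 0.10132950046091298 ((628.7261352539062, 185.8208465576172), (166.11630249023438, 234.5998992919922), 81.93025970458984) [[501. 120.]
 [733.  87.]
 [757. 252.]
 [524. 285.]]
bar ends top [[0.51677568 0.25157207 0.0955    ]
 [0.50623954 0.15880014 0.0955    ]]
scene [[0.51777613 0.16047086 0.0955    ]
 [0.5237137  0.25665413 0.0955    ]]
(540, 860, 3) (540, 480, 3)
```

View pics/both.png

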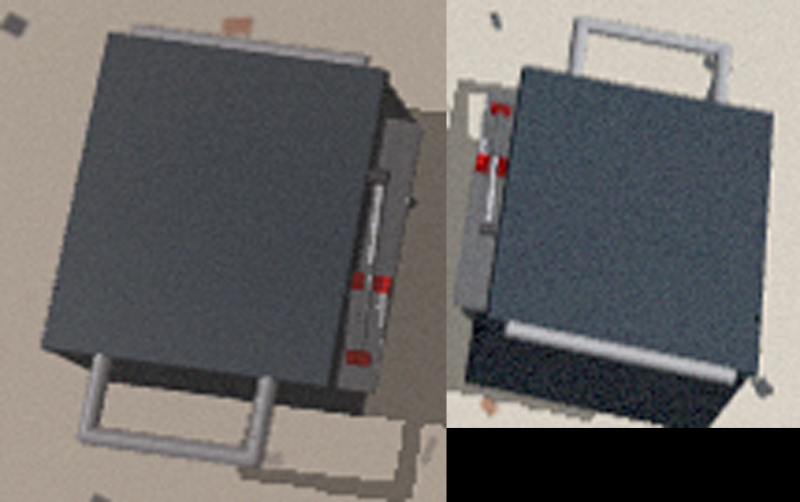

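The crops (3.72x) show the bar centreline at about (128,262)-(172,267) in the top view and (446,211)-(485,218) in the scene view. The stay lies flat on the right-hand ledge and the hinge is on the far side.

```bash
python3 - <<'E'
from h import *
print("top",toplane("top",[(128.4,262.5),(172.2,267.3)],.0955))
print("scene",toplane("scene",[(445.9,211.2),(485.4,217.9)],.0955))
# lid plate from dark pixels with height
for n,box in(("top",(105,145,225,280)),("scene",(410,205,505,320))):
    C=cloud(n,np.load(n+"0.npy"));x0,y0,x1,y1=box
    g=cv2.imread(f"pics/{n}0.png").astype(int);m=np.zeros(C.shape[:2],bool);m[y0:y1,x0:x1]=True
    z=C[...,2]
    k=(m&(np.abs(z-.1)<.015)).astype(np.uint8)
    pl=cv2.morphologyEx(k,cv2.MORPH_OPEN,np.ones((21,21)))
    r=cv2.minAreaRect(np.argwhere(pl)[:,::-1].astype(np.float32))
    P=toplane(n,cv2.boxPoints(r),.1005);P=C[pl>0]
    R=cv2.minAreaRect(P[:,:2].astype(np.float32)*1000);print(n,"plate",R,P[:,2].mean())
    e=np.array([.9892,-.1463]);s=np.array([.1463,.9892])
    a=C[k>0][:,:2]@e; b=C[k>0][:,:2]@s; pa=P[:,:2]@e
    f=a<pa.min()-.02; print("bar along e",np.percentile(a[f],[0,5,50]),"side",b[f].min(),b[f].max(),"plate e",pa.min(),pa.max(),"plate s",(P[:,:2]@s).min(),(P[:,:2]@s).max())
E
```

```text
top [[0.52174347 0.24914885 0.0955    ]
 [0.51163534 0.16259937 0.0955    ]]
scene [[0.51235008 0.16282488 0.0955    ]
 [0.52355041 0.25526493 0.0955    ]]
top plate ((654.3638916015625, 185.3995819091797), (155.95370483398438, 179.30426025390625), 81.52069091796875) 0.09973192429276014
bar along e [0.47665376 0.47754964 0.48413214] side 0.22866361529800883 0.32879729648535094 plate e 0.5305977333658396 0.7098328287992184 plate s 0.201120784192545 0.3571561618046952
scene plate ((683.5886840820312, 191.1356201171875), (148.2531280517578, 132.58651733398438), 88.62873077392578) 0.10154070619917155
bar along e [0.47766844 0.48282781 0.53380259] side 0.202593105322132 0.3578875164503873 plate e 0.573617895028599 0.7117099705811802 plate s 0.21341817686440773 0.3589146645699842
```

```bash
python3 -m inch '[[87,-38,-25,0,0.12],[70,-76,-51,0,0.25],[50,-114,-76,0,0.37],[36,-152,-101,0,0.49],[36,-190,-127,0,0.62],[36,-228,-152,0,0.74],[36,-266,-177,0,0.86],[36,-304,-202,0,0.99]]'
python3 - <<'E'
from h import *
s=bot.read_state();R=s["tcp_rot"];p=s["position"]
e=np.array([.9891,-.147,0]);t=np.array([.5186,.2053,.0955-bot.hold_point_z])
print((R.T@(t-p)*1000).round(1),"roll",np.arctan2((R.T@e)[1],(R.T@e)[0])-np.pi/2,p,s["joint_positions"],s["opening"])
print(toplane("top",[(116.3,238.3),(195,249)],.1005)[:,:2]@e[:2])
E
```

```text
time_s: 0.9
position: [0.3949, 0.3381, 0.2217]
tcp_rot: [[-0.333, 0.943, -0.001], [0.943, 0.333, -0.002], [-0.001, -0.002, -1.0]]
force: [0.2, 0.5, -0.4]
opening: 0.464
[-166.2   72.7  145. ] roll 0.4874054836268167 [0.39485252 0.33805746 0.22170773] [ 2.82781451e+01  2.22648567e+01  9.70345472e+01 -7.50296985e-02
  6.08234631e+01  8.84199988e+00] 0.46404370231647385
[0.52310188 0.52391186]
```

```bash
python3 -m inch '[[36,-40,18,0,0.12],[36,-80,35,0,0.24],[36,-125,53,0,0.37],[36,-166,71,10,0.487],[36,-166,71,30,0.487],[36,-166,71,60,0.487],[36,-166,71,60,0.487]]'
python3 - <<'E'
from h import *
p_,d=vision.capture("top");cv2.imwrite("pics/a.png",cv2.resize(p_[140:340,60:330,::-1],None,fx=2.9,fy=2.9))
s=bot.read_state();R=s["tcp_rot"];p=s["position"]
e=np.array([.9891,-.147,0]);t=np.array([.4815*.9891+.279*.147,-.4815*.147+.279*.9891,.0955-bot.hold_point_z])
print((R.T@(t-p)*1000).round(1),"roll",np.arctan2((R.T@e)[1],(R.T@e)[0])-np.pi/2,p,s["opening"])
E
```

```text
time_s: 1.6
position: [0.514, 0.2038, 0.1582]
tcp_rot: [[0.148, 0.989, -0.011], [0.989, -0.148, -0.004], [-0.005, -0.01, -1.0]]
force: [-2.1, 0.5, 0.3]
opening: 0.414
[ 1.3  2.4 83.2] roll -8.270548291222646e-05 [0.51526531 0.20451924 0.16002005] 0.4194505268938857
```

View pics/a.png

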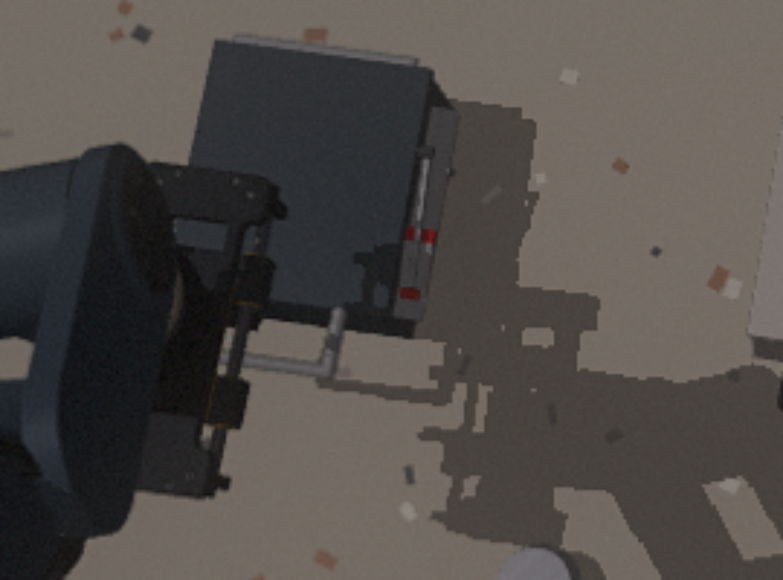

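The gripper straddles the bar: the fingers are at about (255,275) and (230,400) in the crop, with the bar's end at (330,370) between them. Descending.

```bash
python3 -m inch '[[36,1,2,20,0],[36,1,2,42,0],[36,1,2,64,0],[36,1,2,80,0],[36,1,2,83,0],[36,1,2,83,0],[36,1,2,83,0]]'
```

```text
time_s: 2.35
position: [0.5178, 0.2054, 0.0784]
tcp_rot: [[0.147, 0.989, -0.004], [0.989, -0.147, -0.003], [-0.003, -0.004, -1.0]]
force: [-0.2, 0.2, -0.4]
opening: 0.414
```

```bash
python3 -m inch '[[20,0,0,0,0],[10,0,0,1,0],[0,0,0,1,0],[0,0,0,1,0],[0,0,0,1,0],[0,0,0,1,0]]'
```

```text
time_s: 2.95
position: [0.5189, 0.2053, 0.0776]
tcp_rot: [[0.147, 0.989, -0.002], [0.989, -0.147, -0.003], [-0.003, -0.002, -1.0]]
force: [2.3, 0.0, 0.8]
opening: 0.102
```

```bash
python3 -m inch '[[0,0,0.7,-17.7,0],[0,0,2.8,-35.4,0],[0,0,6.4,-52.8,0],[0,0,11.3,-69.8,0],[0,0,17.5,-86.5,0],[0,0,25.1,-102.5,0],[0,0,33.9,-117.9,0],[0,0,33.9,-117.9,0]]'
cat > ang.py <<'E'
from h import *
s=bot.read_state();p=s["position"];e=np.array([.9891,-.147,0])
r=.7045-p@e;z=p[2]+bot.hold_point_z-.0955
print("bar r",np.hypot(r,z)," angle",np.arctan2(z,r),"axis along",p@[.147,.9891,0],"F",s["force"].round(1),"open",s["opening"],"j",s["joint_positions"].round(1))
R=s["tcp_rot"]
for a in np.arange(.5,1.35,.05):
    t=np.array([(.7045-.222*np.cos(a)),.279,.0955+.222*np.sin(a)-bot.hold_point_z])
    w=t[0]*e+t[1]*np.array([.147,.9891,0]);w[2]=t[2]
    print(round(a,2),(R.T@(w-p)*1000).round(1))
E
python3 ang.py
```

```text
time_s: 3.75
position: [0.5516, 0.2005, 0.1964]
tcp_rot: [[0.147, 0.989, -0.005], [0.989, -0.147, -0.003], [-0.003, -0.005, -1.0]]
force: [-3.0, -0.2, -0.2]
opening: 0.104
bar r 0.22312702395344947  angle 0.5656824008962279 axis along 0.2793909798556315 F [-3.  -0.2 -0.2] open 0.10425432091993263 j [ 9.1 29.2 89.  -0.1 62.1 17.6]
0.5 [-0.4 -6.4 13.2]
0.55 [-0.4 -0.9  3.6]
0.6 [-0.4  5.1 -5.8]
0.65 [ -0.5  11.5 -14.8]
0.7 [ -0.5  18.4 -23.5]
0.75 [ -0.5  25.7 -31.8]
0.8 [ -0.5  33.5 -39.8]
0.85 [ -0.6  41.6 -47.4]
0.9 [ -0.6  50.1 -54.5]
0.95 [ -0.6  58.9 -61.3]
1.0 [ -0.6  68.1 -67.5]
1.05 [ -0.7  77.5 -73.3]
1.1 [ -0.7  87.3 -78.7]
1.15 [ -0.7  97.3 -83.5]
1.2 [ -0.7 107.5 -87.8]
1.25 [ -0.7 117.9 -91.6]
1.3 [ -0.7 128.5 -94.9]
```

```bash
python3 -m inch '[[0,0,11.5,-14.8,0],[0,0,25.7,-31.8,0],[0,0,41.6,-47.4,0],[0,0,58.9,-61.3,0],[0,0,77.5,-73.3,0],[0,0,97.3,-83.5,0],[0,0,118,-91.6,0],[0,0,118,-91.6,0]]'
python3 ang.py
python3 - <<'E'
from h import *
p,d=vision.capture("scene");a=cv2.resize(p[150:330,370:570,::-1],None,fx=2.5,fy=2.5)
p,d=vision.capture("top");b=cv2.resize(p[130:310,80:240,::-1],None,fx=2.5,fy=2.5)
cv2.imwrite("pics/b.png",cv2.convertScaleAbs(np.hstack([a,b])[:, :800],alpha=1.5))
E
```

```text
time_s: 4.55
position: [0.6709, 0.1832, 0.2908]
tcp_rot: [[0.148, 0.989, -0.0], [0.989, -0.148, -0.002], [-0.002, 0.0, -1.0]]
force: [-5.6, -0.3, 12.8]
opening: 0.105
bar r 0.22446470886808664  angle 1.2639545517334687 axis along 0.2798119724736205 F [-5.6 -0.3 12.8] open 0.10470598993888787 j [ 6.1 32.7 66.2 -0.1 81.2 14.6]
0.5 [  -0.7 -127.1  107.5]
0.55 [  -0.7 -121.5   97.9]
0.6 [  -0.7 -115.5   88.6]
0.65 [  -0.7 -109.    79.6]
0.7 [  -0.7 -102.    71. ]
0.75 [ -0.8 -94.7  62.6]
0.8 [ -0.8 -86.9  54.7]
0.85 [ -0.8 -78.8  47.2]
0.9 [ -0.8 -70.2  40.1]
0.95 [ -0.8 -61.4  33.4]
1.0 [ -0.8 -52.2  27.2]
1.05 [ -0.8 -42.7  21.4]
1.1 [ -0.8 -32.9  16.1]
1.15 [ -0.8 -22.9  11.3]
1.2 [ -0.8 -12.7   7.1]
1.25 [-0.8 -2.2  3.3]
1.3 [-0.8  8.4  0.1]
```

View pics/b.png

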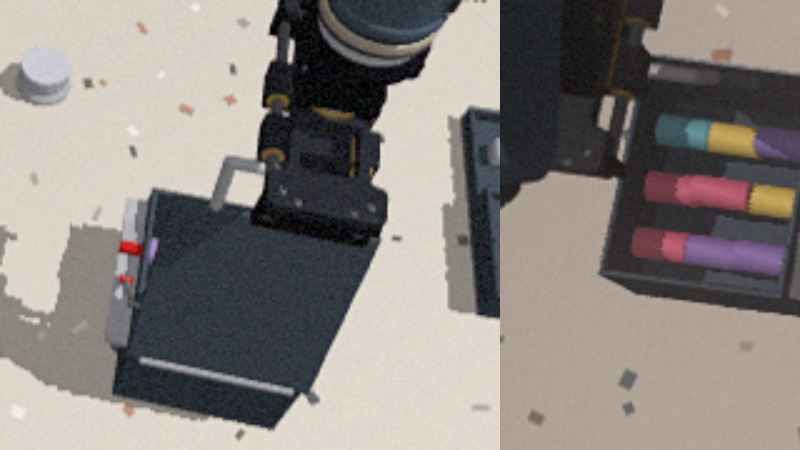

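The stay's red foot, at (125,280), is on the hinge side of the red tooth at (130,248), so it has dropped. Lowering gently now.

```bash
python3 -m inch '[[0,0,-11,5,0],[0,0,-23,9.5,0],[0,0,-33,14,0],[0,0,-42.7,19.5,0],[0,0,-52,25,0],[0,0,-56,28,0],[0,0,-56,28,0]]'
python3 ang.py
```

```text
time_s: 5.35
position: [0.612, 0.1919, 0.2613]
tcp_rot: [[0.147, 0.989, -0.006], [0.989, -0.147, -0.002], [-0.003, -0.006, -1.0]]
force: [-1.8, 0.3, -0.6]
opening: 0.105
bar r 0.22416025151477462  angle 0.9666736484870861 axis along 0.2797343552904411 F [-1.8  0.3 -0.6] open 0.10520479548658751 j [ 7.5 29.5 76.7 -0.1 74.1 15.9]
0.5 [ -0.5 -67.1  78.4]
0.55 [ -0.5 -61.6  68.8]
0.6 [ -0.5 -55.6  59.5]
0.65 [ -0.6 -49.2  50.4]
0.7 [ -0.6 -42.3  41.7]
0.75 [ -0.6 -35.   33.4]
0.8 [ -0.7 -27.2  25.4]
0.85 [ -0.7 -19.1  17.8]
0.9 [ -0.7 -10.6  10.6]
0.95 [-0.7 -1.8  3.9]
1.0 [-0.8  7.3 -2.4]
1.05 [-0.8 16.8 -8.2]
1.1 [ -0.8  26.5 -13.5]
1.15 [ -0.8  36.5 -18.4]
1.2 [ -0.8  46.7 -22.7]
1.25 [ -0.9  57.1 -26.5]
1.3 [ -0.9  67.7 -29.8]
```

Small steps down until the stay takes the load.

```bash
python3 -m inch '[[0,0,-1,1,0],[0,0,-2,2,0],[0,0,-3,3,0],[0,0,-4,4,0],[0,0,-4,4,0]]'
python3 ang.py | head -1
python3 - <<'E'
from h import *
p,d=vision.capture("scene");cv2.imwrite("pics/c.png",cv2.convertScaleAbs(cv2.resize(p[180:320,400:520,::-1],None,fx=4,fy=4,interpolation=cv2.INTER_CUBIC),alpha=1.5))
E
```

```text
time_s: 5.85
position: [0.6096, 0.1923, 0.2594]
tcp_rot: [[0.147, 0.989, -0.001], [0.989, -0.147, -0.002], [-0.003, -0.001, -1.0]]
force: [-1.9, -0.5, 7.7]
opening: 0.099
bar r 0.2240521630055347  angle 0.9527559330849293 axis along 0.2797673669755222 F [-1.9 -0.5  7.7] open 0.09896936475506492 j [ 7.6 29.3 77.4 -0.1 73.4 16. ]
```

View pics/c.png

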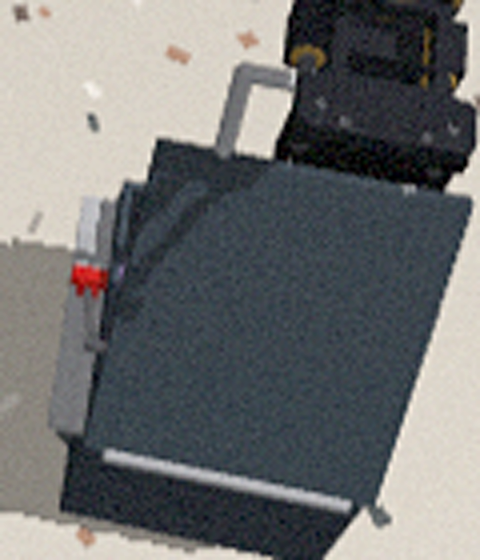

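The foot is seated against the tooth at (88,278). The lid stopped at about 0.953 and the tool reads 7.7 N upward, so the stay carries the lid. Releasing and going up.

```bash
python3 -m inch '[[10,0,0,-0.5,0],[14,0,0,-0.5,0],[24,0,0,-0.5,0],[36,0,0,-0.5,0],[36,0,0,-0.5,0],[36,0,0,-0.5,0]]' && python3 ang.py | head -1
```

```text
time_s: 6.5
position: [0.6095, 0.1923, 0.2596]
tcp_rot: [[0.147, 0.989, -0.002], [0.989, -0.147, -0.002], [-0.003, -0.002, -1.0]]
force: [-0.6, 0.1, 0.4]
opening: 0.387
bar r 0.22430033584306608  angle 0.9529945258925342 axis along 0.2797901461707047 F [-0.6  0.1  0.4] open 0.3870209035323337 j [ 7.6 29.3 77.4 -0.1 73.4 16. ]
```

```bash
python3 -m inch '[[36,0,0,-10,0],[36,0,0,-25,0],[36,0,0,-45,0],[36,0,0,-70,0],[36,0,-30,-80,0],[36,0,-70,-80,0],[36,0,-110,-80,0],[36,0,-150,-80,0]]' && python3 -m inch '[[36,0,-40,0,0],[36,0,-60,0,0],[36,0,-60,0,0],[36,0,-60,0,0],[36,0,-60,0,0]]'
python3 - <<'E'
from h import *
p,d=vision.capture("scene");a=p[150:330,160:520,::-1]
cv2.imwrite("pics/d.png",cv2.convertScaleAbs(cv2.resize(a,None,fx=2.2,fy=2.2,interpolation=cv2.INTER_CUBIC),alpha=1.4))
C=cloud("scene",d);P=C[205:300,425:495].reshape(-1,3);P=P[P[:,2]>.13]
u=.7045-P[:,:2]@[.9891,-.147];ok=(u>0)&(u<.19)&(P[:,2]<.28);k=np.polyfit(u[ok],P[ok,2],1);print("lid angle",np.arctan(k[0]),ok.sum())
print(bot.read_state()["qvel"].round(2))
E
```

```text
time_s: 7.3
position: [0.46, 0.2146, 0.3408]
tcp_rot: [[0.147, 0.989, -0.001], [0.989, -0.147, -0.002], [-0.002, -0.0, -1.0]]
force: [0.5, 0.1, -0.1]
opening: 0.415
time_s: 7.8
position: [0.4023, 0.2234, 0.3413]
tcp_rot: [[0.148, 0.989, 0.001], [0.989, -0.148, -0.002], [-0.001, 0.002, -1.0]]
force: [1.8, -0.2, 0.2]
opening: 0.415
lid angle 0.9423351101411485 4279
[-0.17  0.4   0.3   0.04  0.08  0.04]
```

View pics/d.png

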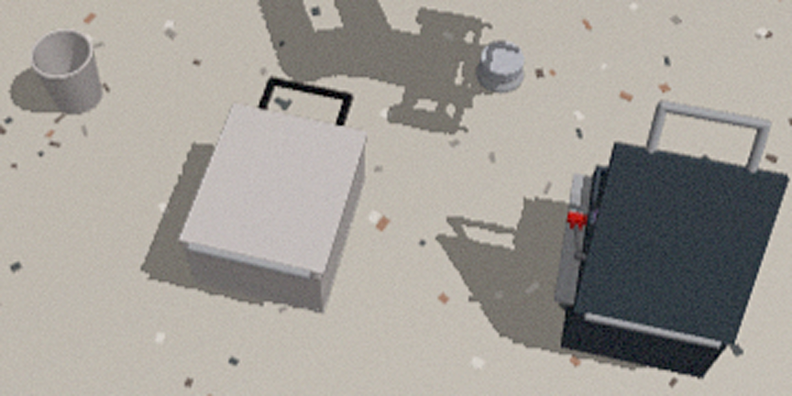

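The grey lid stands open on its stay, with the foot at the tooth at (577,218). The white bin (275,190) is shut, the cup (68,72) is upright, and the arm is clear.

```bash
python3 -c "
from rig import bot
print(bot.hand_in())"
```

```text
the job is handed in; nothing more can be done
None
```

The grey bin is open with its lid propped on the stay, and I have handed the job in. I gripped the bar handle from above and raised the lid to about 1.26 rad, where the picture showed the stay's foot behind the red tooth. I then lowered it until the stay took the load at about 0.953 rad, let go and moved the arm clear.

**Last checks:** With the arm clear, the lid measured about 0.94 rad from the depth image, against the expected 0.95. In the last picture the foot was at the tooth, the white bin was shut and the cup was upright. I checked the cup and white bin by eye only. The whole job took about 8 s.

**Disagreements:**
- My first depth-based estimate of the lid's front edge was about 7 mm off the bar position given by both camera views. I re-measured the edge in the top picture, which agreed with the bar position, and used that.
- The grasp point came out at about 224 mm from the hinge line, against the 222 mm stated. At the top of the lift the wrist read about 14 N, well under the limit.

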